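Clamp a stuck culture tube in the bench vise

ROBOT

A 6-joint arm with a two-finger parallel gripper is mounted at the origin on a cart in front of the work surface, level with it; the furniture and walls round the work are solid. World frame = base frame: x ahead of the robot, y to its left, z up, the work surface at z = 0. Lengths are in mm, angles in rad, forces in N, time in s.
With the tool pointing down it reaches from about 275 to 1000 mm from the base axis. Payload 8.4 kg.
Tool frame: the origin (TCP) lies between the finger pads; the fingertips stand 22 mm ahead of it and the grasp point (between the pads) lies 3 mm ahead of it (r.nose_length is the z of the fingertips in the tool frame, in mm); z points along the fingers, y is the line along which they close (so a half turn about z gives the same grasp; the last joint's range is limited). The gripper opens to 85 mm and grips with 20 to 120 N. Pads are 22 mm wide; open, the fingers measure 114 mm over their backs; the gripper's body (76 mm by 85 mm) begins 54 mm behind the grasp point. The pads swing forward as they close: fully open they stand 13 mm farther back than shut.
Start: joints at [-1.324, 0.353, 1.633, -0, 1.155, -0.002], TCP at [153.899, -605.758, 253.281] pointing down, gripper open.
Joint ranges: [-2.63, 2.63], [-0.92, 2.1], [0.06, 2.66], [-1.3, 4.44], [0, 2.69], [-3.02, 3.02]. Speed limits (rad/s): [2.22, 2.22, 2.79, 3.14, 3.14, 3.14].

INTERFACE

Orientations are given as [roll, pitch, yaw] about the fixed x, y, z axes, in that order (R = Rz(yaw) Ry(pitch) Rx(roll)).
In Python, from rig import r gives the robot as it stands.
- The arm moves only by the shell command python3 steer.py 'ROWS' [FORCE]. ROWS is rows parted by semicolons, their numbers by spaces, 1 to 5 of them, each of 7 numbers: a rotation vector rx, ry, rz in rad, then dx, dy, dz in mm, then the opening from 0.0 (shut) to 1.0 (fully open); each row shifts and turns the commanded pose from where the row before left it, along the tool's axes as they then stand; what a row does not reach is not made up. A row lasts 1/12 s, in which the tool goes at most 41.7 mm and 0.125 rad, less where a joint would pass 70% of its speed; a pose out of reach is approached as far as the arm can. The fingers move at their own pace and stop on an object; FORCE is the grip in N (left out, the last holds). Time passes only in rows, so rows that do not move let the fingers close. It prints the time, the measured TCP pose, the force, the opening and the grip force at its end.
- r.sense(): the state, without advancing time (a new reading comes with each control period).
- r.grab_frame(name): name is "scene" or "top"; returns the picture (400x640x3 uint8, red, green, blue); there is no depth.
- r.camera_params(name): a dict with "fx", "fy", "cx", "cy" (pixels), "rvec" (rotation vector, rad) and "tvec" (3), from world to camera coordinates, as OpenCV has them. Camera axes: x right, y down, z forward; pixel columns grow to the right and rows downward; lengths in mm; the calibration is good to about 2 mm. A picture is of the moment at which its call begins. camera_params takes no time and is no camera call.
- r.sign_off(): hands the job in; it is judged then, once.
The state is a dict: "clock": time; "qpos": joint angles; "qvel": joint speeds; "joint_efforts": joint torques, N m; "eef_pos": TCP position; "tcp_rot": TCP orientation; "contact_force": force on the tool from outside, world axes, zero at the start; "wrist_torque": the same for the moment, N m; "opening": opening from 0.0 (shut) to 1.0 (fully open); "grasp_force": force on a finger pad.
Only numpy, scipy, OpenCV 4.12 (cv2) and the standard library are available. Lean on these libraries where they do the work, as an engineer would, in place of code of your own. Each camera call takes 0.05 s, during which the arm holds its last target. There are 200 camera calls.

TASK

The cap of the tall tube is stuck, so the tube has to be held in the vise for opening: lift it out of the rack, stand it upright on the vise's bed in the V-grooves between the jaws and let go of it, then turn the crank until the jaws grip it tight. Leave the short tubes standing in the rack where it is, and do not disturb the things around.

Things in the scene. Friction and masses are not known exactly. Their poses are not given: they have to be found in the camera images.
- tall_tube: The tall glass culture tube with paper label and black screw cap, 16 mm in diameter, 150 mm long with its cap; the cap is 20 mm in diameter and 24 mm long. About 30 g. Origin: centre of its flat foot; z up along the tube, cap at z = 126 to 150 mm. At the start it stands 7 mm above the table in a cell of the rack and its cap rises clear above the short tubes.
- vise: Grey bench vise fixed to the table, base 112 x 150 mm, 92 mm high; origin under the base. Its y runs along the screw from the crank (-y end) to the fixed jaw (+y end); x across the jaws; z up. Both jaws are 70 mm wide, rise from the bed (40 mm above the table) to 92 mm, each with an upright, rubber-lined 90 degree V-groove 9 mm deep in mid-face.
- vise_seat (a point): Point on the vise's bed (40 mm above the table) where the middle of the tall tube's foot stands when the tube lies in the fixed jaw's V-groove; axes as the vise. Set down up to about 4 mm from here towards the moving jaw (-y of the vise), the tube stands free between the jaws, and closing them pushes it home.
- jaw_face (a point): Top middle of the moving jaw's metal face; it moves along the vise's y with the jaw. The tube is first touched when this point is 2.3 mm on the crank side (-y) of the seat; at the start it is a further 8 to 15 mm back.
- screw_end (a point): Point on the screw's axis in the plane of the crank arm, 72 mm above the table; axes as the vise (screw along y).
- crank_grip (a point): Middle of the crank's freely spinning black grip, a level bar parallel to the screw, 66 mm long and 21 mm thick, sticking out away from the vise (-y). It circles 36 mm off the screw's axis, between 36 and 108 mm above the table, this point 45 mm beyond screw_end. Turning takes 2 to 3 N here (a stiff arm slightly off the circle may add 35 N); the crank stays where it is left.
- vise_crank (a joint): Crank angle, rad, 0 (jaw fully open, grip straight up) to 15.08 (dead stop, jaw faces meeting). Grows, closing the jaw 10 mm a turn, clockwise seen from the crank end; grip at screw axis + 36 mm x (sin, cos) of the angle along the vise's x and z. Starts at 2.9 to 7.3; touches the seated tube at about 12.4.
- vise_pad: The moving jaw's black rubber V-lining, 52 mm high, carried by the moving jaw; it presses the tube into the fixed jaw's V. Once it touches the tube it yields, about 6 N per mm of further jaw travel; tight from about a quarter turn past first touch; the jaws meet after about 4 mm (a hard stop: do not force the crank beyond it), so the tube cannot be crushed.
- rack: Blue plastic tube rack, loose, 64 x 172 x 62 mm, 2 rows of 6 cells about 19 mm square, 25 mm apart along its y and 29 mm apart along its x. Origin: centre of its underside. Tubes stand on its floor 7 mm above the table.
- short_tube_1: Short sample tube with a white cap standing in the rack, 16 mm in diameter (cap 20 mm), 98 mm long; origin at its foot, z up. Stays in the rack.
- short_tube_2: Another short tube like short_tube_1, in the rack.
- short_tube_3: Another short tube like short_tube_1, in the rack.
- jar: White specimen jar, 50 mm in diameter, 58 mm high, behind the vise; origin under it. Bystander.
- amber_bottle: Amber bottle, 51 mm in diameter, 102 mm high, behind the vise on the right; origin under it. Bystander.
- slides: Stack of glass microscope slides, 30 x 79 x 10 mm, near the table's front edge; origin under it. Bystander.
- pencil_1: Pencil, 155 mm long, near the table's front edge at the left; origin under it. Bystander.

How it is judged (in metres and radians):
On the way, in this order (a step that is already met when the one before it is completed fails the run):
1. the tall tube is lifted clear of the rack (height (world z) of tall_tube above 0.09 m), for 0.1 s.
2. the tall tube stands on the vise's bed between the jaws, let go (horizontal distance between tall_tube and vise_seat below 0.016 m and height (world z) of tall_tube below 0.046 m and angle between tall_tube's own z axis and vertical below 0.35 rad and contact force between the fingers and tall_tube below 0.3 N and contact force between vise_pad and tall_tube below 4 N), for 0.2 s.
At the end, for the whole second after the job is handed in: The tall tube stands upright (within 0.06 rad) on the vise's bed (foot within 6 mm of it) in the fixed jaw's V (within 4 mm of the seat), pressed by the moving jaw with more than 6 N, at rest; the short tubes still stand upright in the rack (contact force between vise_pad and tall_tube above 6 N and horizontal distance between tall_tube and vise_seat below 0.004 m and z of tall_tube in the frame of vise_seat below 0.006 m and angle between tall_tube's own z axis and vertical below 0.06 rad and linear speed of tall_tube below 0.02 m/s and angle between each of short_tube_1, short_tube_2, short_tube_3's own z axis and vertical below 0.2 rad and horizontal distance between each of short_tube_1, short_tube_2, short_tube_3 and rack below 0.09 m); the robot touches nothing.
It fails at once if a short tube is pulled up out of the rack (height (world z) of any of short_tube_1, short_tube_2, short_tube_3 above 0.035 m).
It fails at once if the rack is dragged more than 4 cm or tipped (distance of rack from where it was at the start of the episode above 0.04 m or angle between rack's own z axis and vertical above 0.3 rad).
It fails at once if the tall tube falls over (angle between tall_tube's own z axis and vertical above 1 rad).
It fails at once if a bystander is pushed more than 3 cm away or knocked over (distance of any of jar, amber_bottle, slides, pencil_1 from where it was at the start of the episode above 0.03 m or angle between any of jar, amber_bottle's own z axis and vertical above 0.5 rad).
It also fails if it takes over 67 s, if anything falls off the work surface, if the arm or the gripper's body presses on something with over 40 N, if the wrist force passes 120 N, or if a joint passes its speed limit or range.

## Working session

There is one attempt and no reset: what is moved stays moved. The work goes in short steps, Python scripts to look and compute and a shell command to move; the robot and the scene stay as the last step left them, time stands still between calls to the robot, and variables do not carry over. Pictures are saved under pics/ and viewed, at most 10 in all, crops included, and the job is handed in when it is done.

```bash
ls; mkdir -p pics; python3 - <<'E'
from rig import r
import cv2
for n in("scene","top"):
    cv2.imwrite(f"pics/{n}0.png",r.grab_frame(n)[:,:,::-1]); print(r.camera_params(n))
print(r.sense())
E
```

```text
pics
rig.py
steer.py
{'fx': 456.07391910476355, 'fy': 456.07391910476355, 'cx': 319.29794765085137, 'cy': 204.87382979161796, 'rvec': array([ 0.99218738, -2.44483459,  1.01642179]), 'tvec': array([402.4508542 , 286.42752656, 895.20673533])}
{'fx': 467.27546123662205, 'fy': 467.27546123662205, 'cx': 320.9317437215992, 'cy': 201.64902425994964, 'rvec': array([ 2.17563232, -2.13853447,  0.14145058]), 'tvec': array([  46.64291043,  537.10955235, 1314.0038542 ])}
{'clock': 0.1, 'qpos': array([-1.32442113e+00,  3.53554746e-01,  1.63406585e+00, -2.61059174e-05,
        1.15520020e+00, -2.40769330e-03]), 'qvel': array([-0.00112636, -0.00081252, -0.00174481, -0.00027154,  0.00123297,
        0.00176843]), 'joint_efforts': array([-5.46566716e-04, -6.06356478e+01, -3.42819965e+01,  1.35891571e-05,
        4.13124319e-03, -5.76575886e-06]), 'eef_pos': array([ 153.78004046, -605.37062504,  252.64921425]), 'tcp_rot': array([-3.14036446e+00,  2.09136510e-05,  2.48793461e-01]), 'contact_force': array([1.26556964, 0.16575683, 0.23466118]), 'wrist_torque': array([ 0.0269905 ,  0.00811163, -0.05474538]), 'grasp_force': 0.0, 'opening': 0.9990994887894199}
```
View pics/scene0.png

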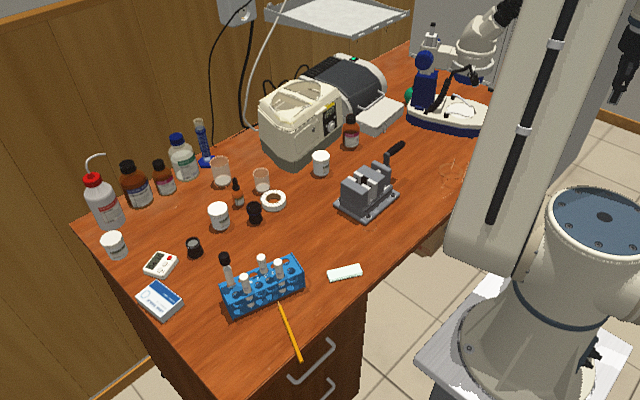

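View pics/top0.png

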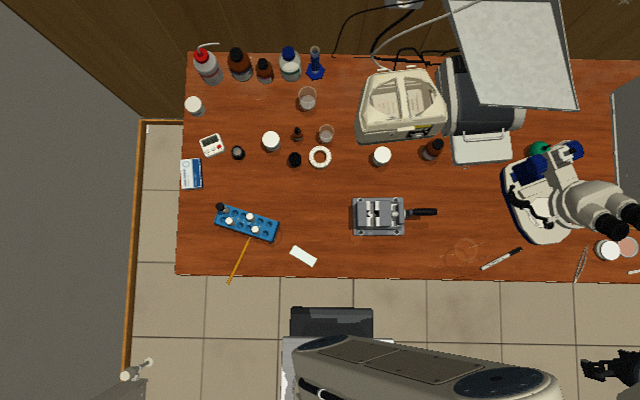

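The scene view shows the tall tube's black cap at (224,257), the blue rack at about (262,285) and the vise at (367,190) with its grip at (396,152). In the top view the cap is at (220,206), the rack at (247,223), the vise at (380,216) and the grip at (425,212), pointing towards world -y.

```bash
python3 - <<'E'
import cv2,numpy as np
t=cv2.imread("pics/top0.png");s=cv2.imread("pics/scene0.png")
a=cv2.resize(t[190:250,340:445],None,fx=5,fy=5,interpolation=2)[:300,:525]
b=cv2.resize(s[135:235,325:412],None,fx=3,fy=3,interpolation=2)[:300]
c=cv2.resize(t[195:250,205:290],None,fx=5,fy=5,interpolation=2)
d=cv2.resize(s[240:325,210:310],None,fx=3.2,fy=3.2,interpolation=2)
o=np.zeros((580,800,3),np.uint8)
o[:300,:525]=a;o[:300,530:530+b.shape[1]]=b
o[305:580,:425]=c;o[305:577,430:750]=d
cv2.imwrite("pics/c0.png",o)
E
```

View pics/c0.png

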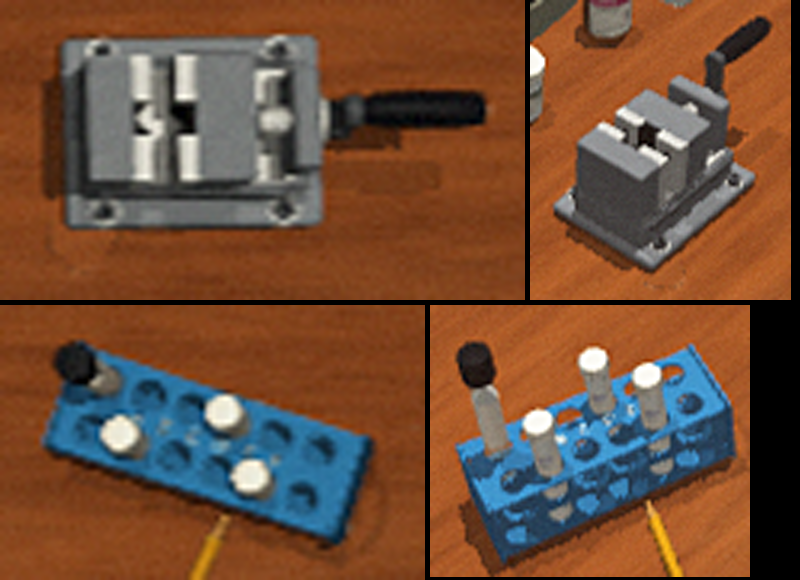

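The crops (5x) show the two bright jaw plates at top-view pixels (366–370, 201–226) and (375–379, 201–226). The grip lies at (413–437, 212), up and towards +x, so the crank angle is about 7. The tall tube is in the rack's far-left corner cell.

```bash
cat > h.py <<'E'
import cv2,numpy as np
from rig import r
def cam(n):
    p=r.camera_params(n);K=np.array([[p['fx'],0,p['cx']],[0,p['fy'],p['cy']],[0,0,1]]);R=cv2.Rodrigues(p['rvec'])[0];return K,R,np.array(p['tvec'])
def ray(n,uv):
    K,R,t=cam(n);d=R.T@np.linalg.solve(K,[*uv,1]);return -R.T@t,d
def plane(n,uv,z):
    c,d=ray(n,uv);return c+d*(z-c[2])/d[2]
def proj(n,X):
    K,R,t=cam(n);q=K@(R@np.asarray(X,float)+t);return q[:2]/q[2]
def tri(u,v):
    P=[K@np.c_[R,t] for K,R,t in (cam("scene"),cam("top"))]
    X=cv2.triangulatePoints(P[0],P[1],np.array(u,float),np.array(v,float)).ravel();return X[:3]/X[3]
def blobs(img,mask,box,mn=4):
    x0,y0,x1,y1=box;m=np.zeros_like(mask);m[y0:y1,x0:x1]=mask[y0:y1,x0:x1]
    n,l,s,c=cv2.connectedComponentsWithStats(m)
    return [(c[i].round(2),s[i].tolist(),np.argwhere(l==i)[:,::-1]) for i in range(1,n) if s[i,4]>=mn]
E
python3 - <<'E'
from h import *
np.set_printoptions(precision=1,suppress=True)
t=cv2.imread("pics/top0.png");s=cv2.imread("pics/scene0.png")
dark=lambda i:(i.max(2)<50).astype(np.uint8)
white=lambda i:((i.min(2)>150)).astype(np.uint8)
blue=lambda i:((i[:,:,0]>i[:,:,2].astype(int)+50)).astype(np.uint8)
cap={}
for n,i,b in(("top",t,(208,196,234,218)),("scene",s,(214,248,236,272)),("top",t,(405,200,445,222)),("scene",s,(378,135,412,170))):
    for c,st,p in blobs(i,dark(i),b,15):
        print(n,"dark",c,st); cap.setdefault(n,[]).append(c)
for k in (0,1):
    try: print("tri",tri(cap['scene'][k],cap['top'][k]))
    except Exception as e: print(e)
for n,i,b in(("top",t,(355,195,385,232)),("scene",s,(340,165,400,215)),("top",t,(212,200,282,245))):
    for c,st,p in blobs(i,white(i),b): print(n,"white",c,st,plane(n,c,92 if b[0]>300 else 105))
for c,st,p in blobs(t,blue(t),(205,195,290,250),100):
    q=cv2.minAreaRect(p.astype(np.float32)); B=cv2.boxPoints(q);print("rack",q,[plane("top",x,62)[:2] for x in B])
# fixed-jaw column/row profile
print("rows208 .min:",t[206,362:384].min(1),t[222,362:384].min(1),t[206,356:364].min(1)); print("cols",t[198:230,368].min(1),t[198:230,377].min(1))
E
```

```text
top dark [219.8 206.5] [216, 203, 9, 8, 52]
scene dark [224.  258.6] [219, 252, 11, 14, 114]
top dark [424.2 211.4] [412, 208, 25, 8, 166]
top dark [407.6 213.6] [406, 210, 5, 8, 31]
scene dark [395.9 147.8] [387, 141, 18, 15, 117]
scene dark [385.7 159.2] [384, 154, 5, 12, 34]
tri [504.7 323.1 143.5]
tri [ 504.6 -225.   109.6]
top white [357.8 198.8] [357, 198, 3, 3, 4] [538.7 -45.6  92. ]
top white [367.5 204.9] [366, 201, 4, 9, 35] [522.  -72.7  92. ]
top white [376.5 205. ] [375, 201, 4, 9, 36] [522.2 -97.5  92. ]
top white [369.  218.3] [367, 211, 6, 15, 55] [485.  -76.9  92. ]
top white [377.5 221. ] [376, 217, 4, 9, 36] [ 477.9 -100.3   92. ]
scene white [384.4 166.6] [381, 165, 8, 5, 16] [ 490.5 -162.6   92. ]
scene white [378.  170.8] [376, 169, 5, 4, 12] [ 491.6 -138.3   92. ]
scene white [358.3 173.3] [354, 170, 10, 7, 35] [521.5 -97.   92. ]
scene white [367.5 175.8] [366, 175, 4, 2, 4] [ 498.6 -105.7   92. ]
scene white [381.5 175. ] [380, 174, 4, 3, 4] [ 475.  -131.8   92. ]
scene white [351.3 178.6] [347, 176, 9, 8, 33] [520.8 -69.8  92. ]
scene white [371.9 181. ] [36
[... 703 characters left out ...]
. ]
rack ((246.0792236328125, 221.8953094482422), (61.73524475097656, 21.479272842407227), 17.474775314331055) [array([467.4, 356.6]), array([525.6, 341.1]), array([476. , 173.5]), array([418.3, 189.9])]
rows208 .min: [123 118 124 116 157 189 203 183 134 109  98  68  28 159 202 201 169 132
 117 118 119 118] [121 117 119 116 139 187 202 212 153  92 118  80  39  67 172 208 202 155
 112 112 117 120] [ 22  89 119 123 128 121 123 118]
cols [125 124 123 202 207 206 204 201 203 205 206 220  72  57 161 194 180  91
   8 203 209 204 207 206 202 205 206 220  90  68  64  44] [118 124  94 206 202 206 203 206 201 206 203 219  72  13   4   2   3  14
  23 211 203 206 206 207 208 206 210 217  89  42  63  34]
```

```bash
python3 steer.py '0 0 -0.12 0 0 0 1;0 0 -0.12 0 0 0 1;0 0 -0.12 0 0 0 1;0 0 -0.12 0 0 0 1;0 0 -0.12 0 0 0 1'; python3 steer.py '0 0 -0.12 0 0 0 1;0 0 -0.12 0 0 0 1;0 0 -0.12 0 0 0 1;0 0 -0.12 0 0 0 1;0 0 -0.12 0 0 0 1'; python3 steer.py '0 0 -0.1 0 0 0 1;0 0 -0.069 0 0 0 1;0 0 0 0 0 0 1'
cat >> h.py <<'E'
def to(X,fwd=3):
    "tool-axis shift bringing the grasp point to X"
    from scipy.spatial.transform import Rotation as Q
    s=r.sense();R=Q.from_euler('xyz',s['tcp_rot']).as_matrix()
    return (R.T@(np.array(X)-s['eef_pos'])-[0,0,fwd]).round(1), s['tcp_rot'].round(4)
E
python3 - <<'E'
from h import *
print(to([504.7,323.1,250]),plane("top",(219.8,206.5),149),plane("scene",(224,258.6),145))
E
```

```text
clock: 0.52
eef_pos: [153.9, -605.5, 252.8]
tcp_rot: [-3.141, -0.001, 0.855]
contact_force: [-0.4, 0.1, -0.8]
opening: 1.0
grasp_force: 0.0
clock: 0.93
eef_pos: [153.8, -605.5, 252.8]
tcp_rot: [-3.141, -0.001, 1.455]
contact_force: [-0.6, 1.0, -0.6]
opening: 0.999
grasp_force: 0.0
clock: 1.18
eef_pos: [153.8, -605.5, 252.9]
tcp_rot: [-3.141, -0.001, 1.621]
contact_force: [-0.5, -0.6, -0.7]
opening: 1.0
grasp_force: 0.0
(array([9.098e+02, 3.970e+02, 5.000e-01]), array([-3.1414e+00, -8.0000e-04,  1.6209e+00])) [503.98583429 321.99840813 149.        ] [503.55852946 323.79646742 145.        ]
```

```bash
for i in 1 ; do python3 steer.py '0 0 0 36.4 15.9 0 1;0 0 0 36.4 15.9 0 1;0 0 0 36.4 15.9 0 1;0 0 0 36.4 15.9 0 1;0 0 0 36.4 15.9 0 1' | head -3; done
python3 steer.py '0 0 0 36.4 15.9 0 1;0 0 0 36.4 15.9 0 1;0 0 0 36.4 15.9 0 1;0 0 0 36.4 15.9 0 1;0 0 0 36.4 15.9 0 1' | head -3
python3 steer.py '0 0 0 36.4 15.9 0 1;0 0 0 36.4 15.9 0 1;0 0 0 36.4 15.9 0 1;0 0 0 36.4 15.9 0 1;0 0 0 36.4 15.9 0 1' | head -3
python3 steer.py '0 0 0 36.4 15.9 0 1;0 0 0 36.4 15.9 0 1;0 0 0 36.4 15.9 0 1;0 0 0 36.4 15.9 0 1;0 0 0 36.4 15.9 0 1' | head -3
python3 steer.py '0 0 0 36.4 15.9 0 1;0 0 0 36.4 15.9 0 1;0 0 0 36.4 15.9 0 1;0 0 0 30 12 0 1;0 0 0 0 0 0 1' | head -3
python3 -c "
from h import *
print(to([504.2,322.9,250]))"
```

```text
clock: 1.6
eef_pos: [224.9, -418.3, 253.0]
tcp_rot: [-3.142, -0.0, 1.614]
clock: 2.02
eef_pos: [295.6, -232.9, 253.3]
tcp_rot: [3.141, 0.0, 1.614]
clock: 2.43
eef_pos: [366.6, -47.2, 253.5]
tcp_rot: [3.141, 0.0, 1.615]
clock: 2.85
eef_pos: [437.4, 138.6, 253.3]
tcp_rot: [3.141, 0.0, 1.615]
clock: 3.27
eef_pos: [492.2, 283.4, 253.1]
tcp_rot: [3.14, -0.002, 1.618]
(array([38.9, 13.8,  0.2]), array([ 3.1399e+00, -2.3000e-03,  1.6175e+00]))
```

```bash
python3 steer.py '0 0 0 30 10 0 1;0 0 0 8.9 3.8 0 1;0 0 0 0 0 20 0.7;0 0 0 0 0 30 0.7;0 0 0 0 0 30 0.6'
python3 -c "
from h import *
print(to([504.2,322.9,144]))"
```

```text
clock: 3.68
eef_pos: [502.8, 317.9, 173.1]
tcp_rot: [3.14, -0.001, 1.616]
contact_force: [0.1, -0.3, -0.1]
opening: 0.611
grasp_force: 0.0
(array([ 4.9,  1.6, 26.1]), array([ 3.1398e+00, -9.0000e-04,  1.6161e+00]))
```

```bash
python3 steer.py '0 0 0 0 0 20 0.6;0 0 0 0 0 0 0.6;0 0 0 0 0 0 0.6' >/dev/null
python3 - <<'E'
from h import *
print(to([504.2,322.9,144]))
a=r.grab_frame("top")[:,:,::-1];b=r.grab_frame("scene")[:,:,::-1]
o=np.hstack([cv2.resize(a[170:260,190:290],(400,360),interpolation=2),cv2.resize(b[200:300,180:290],(396,360),interpolation=2)])
cv2.imwrite("pics/g1.png",o)
E
```

```text
(array([5.8, 2.7, 5.6]), array([-3.1394e+00,  1.3000e-03,  1.6163e+00]))
```

View pics/g1.png

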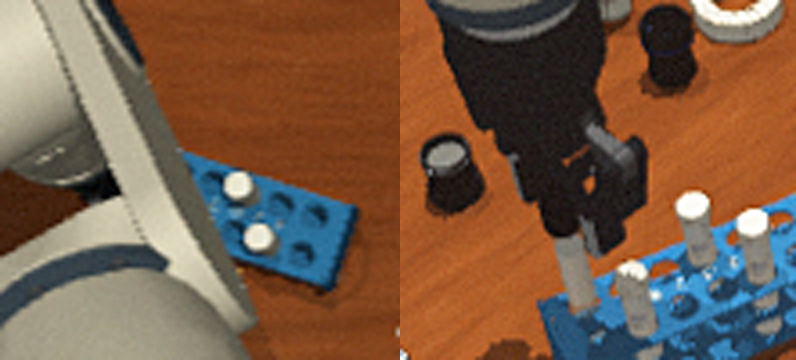

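In the scene half, the fingers straddle the black cap at about crop (560,215), above the rack and clear of the short tubes. In the top half the arm hides the tube. I'll make the last few mm of correction and close.

```bash
python3 steer.py '0 0 0 5.8 2.7 5.6 0.6;0 0 0 0 0 0 0.6;0 0 0 0 0 0 0.6' >/dev/null
python3 -c "
from h import *
print(to([504.2,322.9,144]))"
python3 steer.py '0 0 0 0 0 0 0.1;0 0 0 0 0 0 0.1;0 0 0 0 0 0 0.1;0 0 0 0 0 0 0.1;0 0 0 0 0 0 0.1' 30;python3 steer.py '0 0 0 0 0 0 0.1;0 0 0 0 0 0 0.1;0 0 0 0 0 0 0.1'
```

```text
(array([-1.3, -1.1,  1.4]), array([ 3.1405e+00, -7.0000e-04,  1.6179e+00]))
clock: 4.7
eef_pos: [505.0, 323.7, 148.0]
tcp_rot: [3.141, -0.0, 1.618]
contact_force: [-0.4, 0.6, 2.5]
opening: 0.212
grasp_force: 29.4
clock: 4.95
eef_pos: [505.0, 323.8, 148.0]
tcp_rot: [3.141, -0.0, 1.618]
contact_force: [-0.9, -0.4, 5.0]
opening: 0.21
grasp_force: 29.5
```

```bash
python3 steer.py '0 0 0 0 0 -10 0.1;0 0 0 0 0 -15 0.1;0 0 0 0 0 -20 0.1;0 0 0 0 0 -25 0.1;0 0 0 0 0 -25 0.1';python3 steer.py '0 0 0 0 0 -20 0.1;0 0 0 0 0 0 0.1;0 0 0 0 0 0 0.1'
python3 -c "
from h import *
print(to([499.6,-83,259]))
a=r.grab_frame('scene')[:,:,::-1];cv2.imwrite('pics/l.png',cv2.resize(a[100:320,160:420],None,fx=2.5,fy=2.5))
"
```

```text
clock: 5.37
eef_pos: [504.3, 323.3, 243.5]
tcp_rot: [-3.14, 0.001, 1.618]
contact_force: [0.3, 0.6, 0.0]
opening: 0.211
grasp_force: 29.4
clock: 5.62
eef_pos: [505.2, 323.8, 264.0]
tcp_rot: [3.14, -0.001, 1.618]
contact_force: [0.6, 0.4, -1.8]
opening: 0.208
grasp_force: 29.4
(array([-406.1,  -24.7,    1.5]), array([ 3.1396e+00, -1.1000e-03,  1.6178e+00]))
```

View pics/l.png

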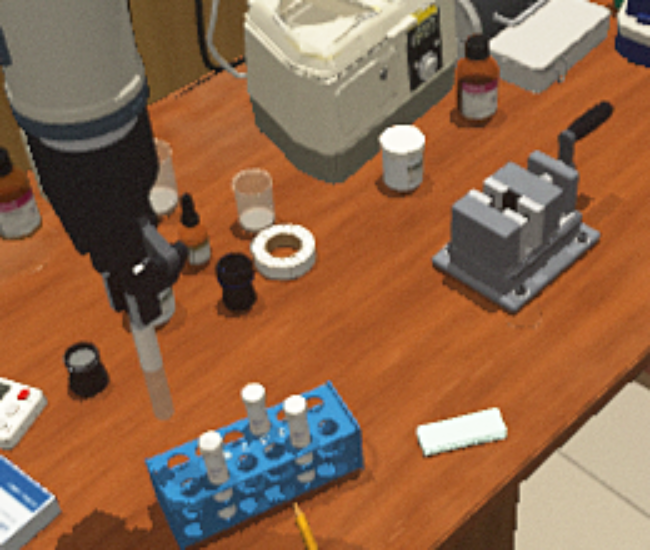

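The tube hangs vertically from the fingers with its foot at about crop (160,415), well clear of the rack. The rack and short tubes are undisturbed. Now I'll carry it to the vise.

```bash
python3 steer.py '0 0 0 -15 -1 0 0.1;0 0 0 -30 -2 0 0.1;0 0 0 -35 -2 0 0.1;0 0 0 -35 -2 0 0.1;0 0 0 -35 -2 0 0.1'>/dev/null
python3 steer.py '0 0 0 -35 -2 0 0.1;0 0 0 -35 -2 0 0.1;0 0 0 -35 -2 0 0.1;0 0 0 -35 -2 0 0.1;0 0 0 -35 -2 0 0.1'>/dev/null
python3 steer.py '0 0 0 -35 -2 0 0.1;0 0 0 -30 -2 0 0.1;0 0 0 -16 -1 0 0.1;0 0 0 0 0 0 0.1;0 0 0 0 0 0 0.1'
python3 -c "
from h import *
print(to([499.6,-83,259]))
for n,b in (('scene',(290,80,440,240)),('top',(320,170,440,250))):
    a=r.grab_frame(n)[:,:,::-1];cv2.imwrite('pics/m_%s.png'%n,a)
a=cv2.imread('pics/m_scene.png')[80:240,290:440];b=cv2.imread('pics/m_top.png')[180:240,330:430]
o=np.zeros((480,800,3),np.uint8);o[:480,:450]=cv2.resize(a,(450,480));o[:210,450:]=cv2.resize(b,(350,210));cv2.imwrite('pics/m.png',o)
"
```

```text
clock: 6.92
eef_pos: [498.7, -83.9, 261.5]
tcp_rot: [-3.139, -0.001, 1.615]
contact_force: [-0.4, -0.2, -0.1]
opening: 0.207
grasp_force: 29.4
(array([ 0.9,  1. , -0.5]), array([-3.1392e+00, -6.0000e-04,  1.6154e+00]))
```

View pics/m.png

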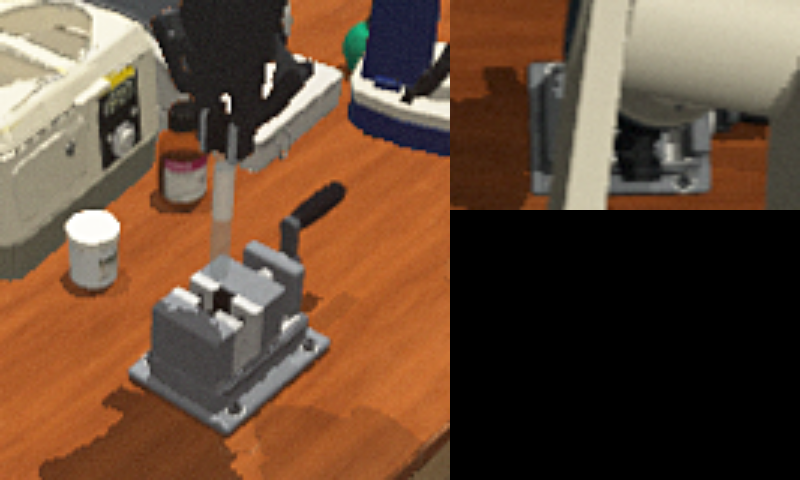

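```bash
python3 - <<'E'
from h import *
np.set_printoptions(precision=1,suppress=True,linewidth=150)
a=cv2.imread('pics/m_scene.png')
e=r.sense()['eef_pos']
for z in(118,125,145,165,185,205,215): print(z,proj('scene',[e[0],e[1],z]))
s=cv2.cvtColor(a,cv2.COLOR_BGR2HSV)
for v in range(132,172,3): print(v,s[v,354:374,1])
E
```

```text
118 [361.7 172. ]
125 [361.8 169.8]
145 [362.2 163.4]
165 [362.6 156.8]
185 [363.  150.1]
205 [363.4 143.1]
215 [363.6 139.6]
132 [167 169 169 175 159 167 195 138 105 109 115  53   7   7   7  81  58  43  44  66]
135 [195 197 172 104  61 186 194 102   9  11  19  24  21   8  95 175  22  18  19  29]
138 [ 25  33  34  31  59 186 183  69  34  41  47  42  34  42 147 207 195 196 206 203]
141 [ 31  36  33  31  50 218 186  68  33  42  43  36  38  44 184 208 196 190 192 197]
144 [ 39  27  22  23 168 217 163  16  43  39  39  40  36  51 208 197 188 189 190 191]
147 [156 196 196 199 195 194 146  28  45  44  46  39  25  52 218 195 185 189 191 189]
150 [183 191 183 205 203 199 140  25  35  41  45  40  41 107 211 194 189 195 196 189]
153 [193 192 197 186 197 200 170  79  72  70  59  68  90 171 204 190 187 197 190 185]
156 [187 191 190 192 192 200 144 104 104 115 110 104 113 180 201 202 198 200 196 190]
159 [194 190 192 200 189 184 127 106 107 116 112 101 107 200 187 196 195 197 200 208]
162 [195 191 191 192 201 192 134 106 101 114 119 108 134 202 197 197 198 152  20  19]
165 [198 196 188 199 205 184  99 111  62   0   7  17  85 197 218 206 196  55  14   8]
168 [196 194 205 209 124  15  25  15   7   9   5  11   8  11  20  12  27  17   0  27]
171 [94  5  5  5 11 13 13 10  6 10  6  0  5  5  2  0  3  6  3  6]
```

```bash
python3 steer.py '0 0 0 1.6 2.3 0 0.1;0 0 0 0 0 10 0.1;0 0 0 0 0 10 0.1;0 0 0 0 0 10 0.1;0 0 0 0 0 5 0.1';python3 steer.py '0 0 0 0 0 0 0.1;0 0 0 0 0 0 0.1'
python3 -c "
from h import *
a=r.grab_frame('scene')[:,:,::-1]
cv2.imwrite('pics/n.png',cv2.resize(a[120:220,320:420],None,fx=6,fy=6))"
```

```text
clock: 7.43
eef_pos: [501.2, -80.8, 225.5]
tcp_rot: [-3.139, -0.0, 1.619]
contact_force: [0.6, -0.4, -0.5]
opening: 0.208
grasp_force: 29.4
clock: 7.6
eef_pos: [501.8, -81.2, 227.0]
tcp_rot: [-3.14, -0.0, 1.618]
contact_force: [-0.1, 0.2, -0.6]
opening: 0.21
grasp_force: 29.4
```

View pics/n.png

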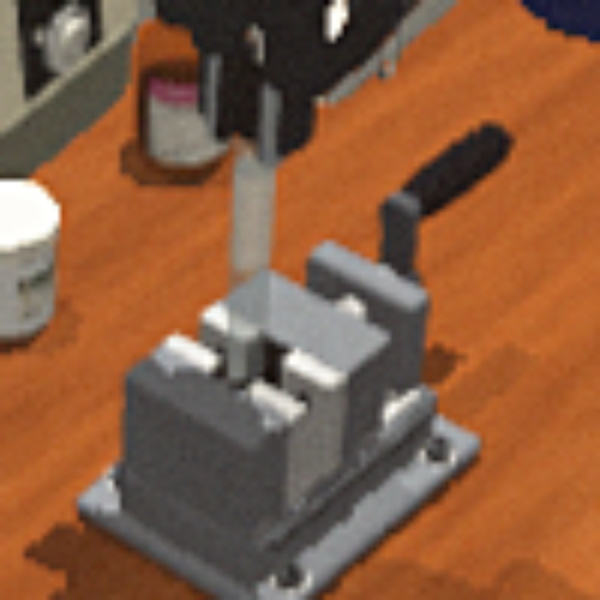

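The translucent tube's foot enters the gap at crop (240,365), between the plates at (190,355), (220,325), (280,405) and (315,365). It's about 0.7 px left of the V middle. The tool also overshot its target by about 1 mm in x and y, so I'll shift it back.

```bash
python3 steer.py '0 0 0 -1.2 -1.5 0 0.1;0 0 0 0 0 8 0.1;0 0 0 0 0 10 0.1;0 0 0 0 0 6 0.1;0 0 0 0 0 0 0.1';python3 steer.py '0 0 0 0 0 0 0.1;0 0 0 0 0 0 0.1'
python3 -c "
from h import *
a=r.grab_frame('scene')[:,:,::-1]
cv2.imwrite('pics/n2.png',cv2.resize(a[140:215,330:400],None,fx=8,fy=8,interpolation=2))"
```

```text
clock: 8.07
eef_pos: [499.7, -82.5, 201.9]
tcp_rot: [-3.139, -0.001, 1.618]
contact_force: [-0.7, -0.4, -0.1]
opening: 0.21
grasp_force: 29.4
clock: 8.23
eef_pos: [500.8, -82.6, 203.6]
tcp_rot: [-3.141, -0.0, 1.618]
contact_force: [-0.1, -0.7, 0.2]
opening: 0.209
grasp_force: 29.4
```

View pics/n2.png

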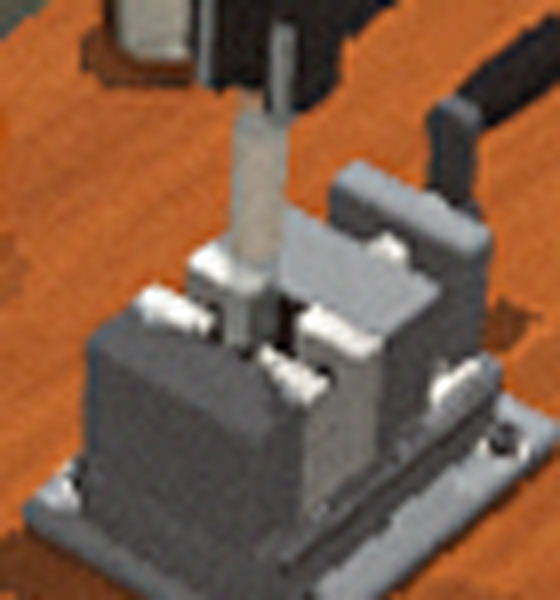

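The tube is between the V-grooves (axis at crop (258,300)), with no contact force. I'll lower it to the bed.

```bash
python3 steer.py '0 0 0 0 0 8 0.1;0 0 0 0 0 8 0.1;0 0 0 0 0 3 0.1;0 0 0 0 0 0 0.1;0 0 0 0 0 0 0.1';python3 steer.py '0 0 0 0 0 1.5 0.1;0 0 0 0 0 0 0.1;0 0 0 0 0 0 0.1';python3 steer.py '0 0 0 0 0 1 0.1;0 0 0 0 0 0 0.1;0 0 0 0 0 0 0.1'
```

```text
clock: 8.7
eef_pos: [500.4, -82.5, 184.2]
tcp_rot: [-3.141, -0.0, 1.618]
contact_force: [0.3, -0.9, -0.6]
opening: 0.211
grasp_force: 29.4
clock: 8.95
eef_pos: [500.8, -82.6, 183.3]
tcp_rot: [3.141, 0.0, 1.618]
contact_force: [-0.6, -0.8, -0.4]
opening: 0.209
grasp_force: 29.4
clock: 9.2
eef_pos: [500.7, -82.6, 182.2]
tcp_rot: [3.142, 0.0, 1.618]
contact_force: [-0.4, -0.7, -0.3]
opening: 0.212
grasp_force: 29.4
```

```bash
python3 steer.py '0 0 0 0 0 1 0.1;0 0 0 0 0 0 0.1;0 0 0 0 0 0 0.1'|grep -E "pos|contact";python3 steer.py '0 0 0 0 0 0.7 0.1;0 0 0 0 0 0 0.1;0 0 0 0 0 0 0.1'|grep -E "pos|contact";python3 steer.py '0 0 0 0 0 0.7 0.1;0 0 0 0 0 0 0.1;0 0 0 0 0 0 0.1'|grep -E "pos|contact"
```

```text
eef_pos: [500.9, -82.6, 181.4]
contact_force: [-1.1, -0.5, 2.2]
eef_pos: [501.4, -82.7, 181.3]
contact_force: [-1.2, 0.8, 9.2]
eef_pos: [501.8, -82.8, 181.3]
contact_force: [-2.0, 0.8, 14.2]
```

```bash
python3 steer.py '0 0 0 0 0 -1.3 0.1;0 0 0 0 0 0 0.1;0 0 0 0 0 0 0.1'|grep -E "pos|contact";python3 steer.py '0 0 0 0 0 0 0.3;0 0 0 0 0 0 0.4;0 0 0 0 0 0 0.5;0 0 0 0 0 0 0.6;0 0 0 0 0 0 0.6';python3 steer.py '0 0 0 0 0 -10 0.6;0 0 0 0 0 -20 0.6;0 0 0 0 0 -30 0.6;0 0 0 0 0 -20 0.6;0 0 0 0 0 0 0.6'
python3 - <<'E'
from h import *
np.set_printoptions(precision=1,suppress=True)
a=r.grab_frame('scene')[:,:,::-1];b=r.grab_frame('top')[:,:,::-1]
o=np.hstack([cv2.resize(a[110:210,320:410],(450,500),interpolation=2),cv2.resize(b[190:260,380:450],(340,500),interpolation=2)])
cv2.imwrite('pics/p.png',o)
E
```

```text
eef_pos: [500.9, -82.6, 181.4]
contact_force: [-0.8, 0.1, 5.6]
clock: 10.62
eef_pos: [500.6, -82.6, 180.9]
tcp_rot: [-3.141, -0.0, 1.618]
contact_force: [-0.7, -0.7, 0.1]
opening: 0.598
grasp_force: 0.0
clock: 11.03
eef_pos: [503.0, -83.0, 266.0]
tcp_rot: [3.135, 0.001, 1.618]
contact_force: [0.4, -1.1, 0.7]
opening: 0.601
grasp_force: 0.0
```

View pics/p.png

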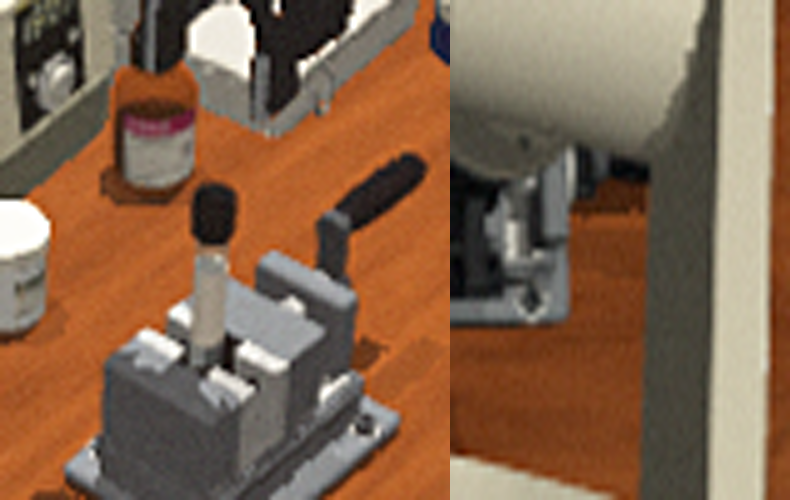

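The tube stands free and upright in the vise, with its cap at crop (213,215), and the fingers are clear above it. Next is the crank grip, so I'll compute its axis and the approach.

```bash
python3 - <<'E'
from h import *
np.set_printoptions(precision=1,suppress=True)
t=cv2.imread("pics/top0.png");s=cv2.imread("pics/scene0.png")
for n,i,b in(("top",t,(410,200,445,222)),("scene",s,(387,135,412,170))):
    m=(i.max(2)<50).astype(np.uint8);c,st,p=max(blobs(i,m,b,15),key=lambda q:q[1][4])
    vx,vy,x0,y0=cv2.fitLine(p.astype(np.float32),cv2.DIST_L2,0,.01,.01).ravel()
    e=[np.array([x0,y0])+np.array([vx,vy])*k for k in((p-[x0,y0])@[vx,vy]).min()+[0]] if 0 else None
    k=((p-[x0,y0])@np.array([vx,vy])); A=[np.array([x0,y0])+np.array([vx,vy])*q for q in(k.min(),k.max())]
    print(n,c,[plane(n,q,108) for q in A])
print(to([505.6,-235,109]))
E
```

```text
top [424.2 211.4] [array([ 503.1, -192. ,  108. ]), array([ 506.5, -257.6,  108. ])]
scene [395.9 147.8] [array([ 505.3, -196.1,  108. ]), array([ 506. , -259.7,  108. ])]
(array([-152.3,   -3. ,  150.3]), array([3.1, 0. , 1.6]))
```

```bash
python3 steer.py '0 0 0 -30 0 0 0.6;0 0 0 -35 0 0 0.6;0 0 0 -35 0 0 0.6;0 0 0 -35 0 0 0.6;0 0 0 -17 0 0 0.6' >/dev/null; python3 steer.py '0 0 0 0 0 20 0.6;0 0 0 0 0 30 0.6;0 0 0 0 0 30 0.6;0 0 0 0 0 0 0.6;0 0 0 0 0 0 0.6'
python3 -c "
from h import *
print(to([505.6,-235,109]))"
```

```text
clock: 11.97
eef_pos: [506.3, -233.7, 179.3]
tcp_rot: [-3.137, -0.002, 1.618]
contact_force: [-0.1, -0.8, 0.7]
opening: 0.6
grasp_force: 0.0
(array([-1.4, -0.4, 67.3]), array([-3.1370e+00, -2.4000e-03,  1.6177e+00]))
```

```bash
python3 steer.py '0 0 0 -1.4 0.6 20 0.6;0 0 0 0 0 25 0.6;0 0 0 0 0 22 0.6;0 0 0 0 0 0 0.6;0 0 0 0 0 0 0.6'; python3 steer.py '0 0 0 0 0 0 0.1;0 0 0 0 0 0 0.1;0 0 0 0 0 0 0.1;0 0 0 0 0 0 0.1;0 0 0 0 0 0 0.1' 25;python3 steer.py '0 0 0 0 0 0 0.1;0 0 0 0 0 0 0.1'
```

```text
clock: 12.38
eef_pos: [508.8, -235.7, 114.9]
tcp_rot: [-3.141, -0.0, 1.618]
contact_force: [-0.1, -0.5, 1.0]
opening: 0.602
grasp_force: 0.0
clock: 12.8
eef_pos: [509.5, -236.4, 115.8]
tcp_rot: [3.139, 0.001, 1.618]
contact_force: [-0.6, -0.4, 8.2]
opening: 0.232
grasp_force: 25.3
clock: 12.97
eef_pos: [509.5, -236.3, 115.7]
tcp_rot: [3.139, 0.001, 1.618]
contact_force: [-0.8, 0.5, 8.9]
opening: 0.238
grasp_force: 25.3
```

```bash
python3 steer.py '0 0 0 0 12.2 2.8 0.1;0 0 0 0 10.5 6.9 0.1;0 0 0 0 0 0 0.1;0 0 0 0 0 0 0.1'; python3 steer.py '0 0 0 0 7.6 10 0.1;0 0 0 0 3.6 12 0.1;0 0 0 0 0 0 0.1;0 0 0 0 0 0 0.1'
```

```text
clock: 13.3
eef_pos: [532.6, -235.5, 104.2]
tcp_rot: [3.14, 0.002, 1.618]
contact_force: [2.9, -4.3, -2.7]
opening: 0.231
grasp_force: 25.7
clock: 13.63
eef_pos: [541.9, -235.1, 80.9]
tcp_rot: [-3.139, 0.001, 1.618]
contact_force: [-3.3, -9.0, -4.2]
opening: 0.231
grasp_force: 25.5
```

```bash
python3 steer.py '0 0 0 0 -0.6 12.5 0.1;0 0 0 0 -5 11.5 0.1;0 0 0 0 -8.6 9.1 0.1;0 0 0 0 0 0 0.1;0 0 0 0 0 0 0.1'; python3 steer.py '0 0 0 0 -11.2 5.7 0.1;0 0 0 0 -12.4 1.4 0.1;0 0 0 0 -12.2 -2.9 0.1;0 0 0 0 0 0 0.1;0 0 0 0 0 0 0.1'
```

```text
clock: 14.05
eef_pos: [525.9, -235.7, 49.1]
tcp_rot: [-3.137, 0.0, 1.618]
contact_force: [-12.9, -7.2, 15.4]
opening: 0.23
grasp_force: 27.3
clock: 14.47
eef_pos: [493.6, -236.9, 45.8]
tcp_rot: [3.139, 0.001, 1.617]
contact_force: [-0.4, -0.7, 6.1]
opening: 0.233
grasp_force: 26.4
```

```bash
python3 steer.py '0 0 0 0 -10.4 -6.9 0.1;0 0 0 0 -7.5 -10 0.1;0 0 0 0 -3.6 -12.1 0.1;0 0 0 0 0 0 0.1;0 0 0 0 0 0 0.1'; python3 steer.py '0 0 0 0 0.8 -12.5 0.1;0 0 0 0 5 -11.5 0.1;0 0 0 0 8.6 -9 0.1;0 0 0 0 0 0 0.1;0 0 0 0 0 0 0.1';python3 steer.py '0 0 0 0 11.3 -5.6 0.1;0 0 0 0 12.5 -1.3 0.1;0 0 0 0 0 0 0.1;0 0 0 0 0 0 0.1'
```

```text
clock: 14.88
eef_pos: [470.3, -237.6, 74.9]
tcp_rot: [-3.141, 0.0, 1.618]
contact_force: [-3.9, -2.7, 1.0]
opening: 0.236
grasp_force: 26.3
clock: 15.3
eef_pos: [484.6, -237.1, 108.1]
tcp_rot: [-3.14, 0.0, 1.619]
contact_force: [-10.2, -3.9, 15.6]
opening: 0.236
grasp_force: 27.6
clock: 15.63
eef_pos: [511.3, -236.3, 115.1]
tcp_rot: [3.137, 0.002, 1.618]
contact_force: [3.6, -0.8, 8.1]
opening: 0.235
grasp_force: 27.1
```

```bash
python3 steer.py '0 0 0 0 12.2 3 0.1;0 0 0 0 10.4 7 0.1;0 0 0 0 0 0 0.1;0 0 0 0 0 0 0.1';python3 steer.py '0 0 0 0 7.4 10.1 0.1;0 0 0 0 3.4 12 0.1;0 0 0 0 0 0 0.1;0 0 0 0 0 0 0.1';python3 steer.py '0 0 0 0 -0.3 7 0.1;0 0 0 0 0 0 0.1;0 0 0 0 0 0 0.1'
```

```text
clock: 15.97
eef_pos: [532.9, -235.5, 103.5]
tcp_rot: [3.14, 0.002, 1.618]
contact_force: [3.1, -6.7, -1.1]
opening: 0.236
grasp_force: 26.3
clock: 16.3
eef_pos: [541.9, -235.2, 80.4]
tcp_rot: [-3.14, 0.001, 1.619]
contact_force: [-1.0, -9.6, -1.9]
opening: 0.233
grasp_force: 26.1
clock: 16.55
eef_pos: [541.3, -235.2, 73.7]
tcp_rot: [-3.14, 0.001, 1.618]
contact_force: [-1.8, -8.9, -1.8]
opening: 0.237
grasp_force: 26.1
```

```bash
python3 steer.py '0 0 0 0 0 0 0.3;0 0 0 0 0 0 0.4;0 0 0 0 0 0 0.5;0 0 0 0 0 0 0.5;0 0 0 0 0 0 0.5' | tail -3; python3 steer.py '0 0 0 0 0 -15 0.5;0 0 0 0 0 -30 0.5;0 0 0 0 0 -30 0.5;0 0 0 0 0 -30 0.5;0 0 0 0 0 -30 0.5';python3 steer.py '0 0 0 -30 0 0 0.5;0 0 0 -35 0 0 0.5;0 0 0 -35 0 0 0.5;0 0 0 0 0 0 0.5;0 0 0 0 0 0 0.5'
python3 - <<'E'
from h import *
a=r.grab_frame('scene')[:,:,::-1];b=r.grab_frame('top')[:,:,::-1]
cv2.imwrite('pics/e_s.png',a)
o=np.hstack([cv2.resize(a[110:320,200:410],(450,450),interpolation=2),cv2.resize(b[190:250,350:400],(350,450),interpolation=2)])
cv2.imwrite('pics/e.png',o)
E
```

```text
contact_force: [0.5, 0.4, -0.5]
opening: 0.499
grasp_force: 0.0
clock: 17.38
eef_pos: [542.0, -233.9, 211.2]
tcp_rot: [-3.141, -0.0, 1.618]
contact_force: [0.7, -0.6, 0.2]
opening: 0.501
grasp_force: 0.0
clock: 17.8
eef_pos: [546.6, -335.4, 209.7]
tcp_rot: [3.142, -0.0, 1.616]
contact_force: [1.0, 0.4, 0.3]
opening: 0.501
grasp_force: 0.0
```

View pics/e.png

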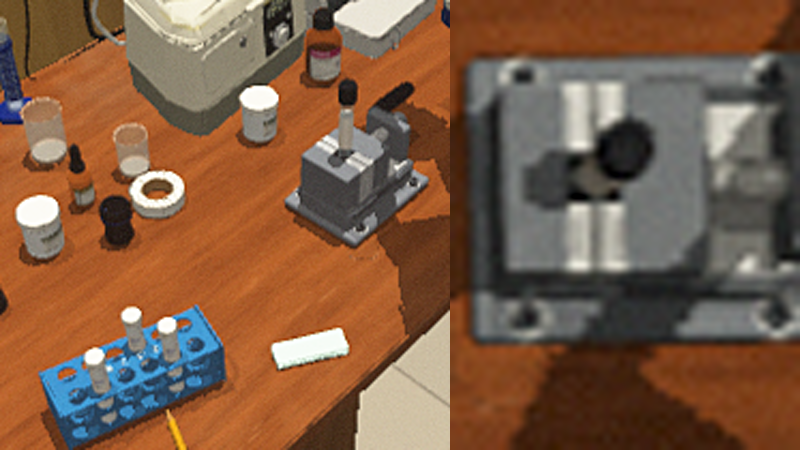

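The jaws are nearly shut on the upright tube, with its cap at top-crop (625,150), and the rack and bystanders look undisturbed. I'll check the tilt numerically.

```bash
python3 - <<'E'
from h import *
np.set_printoptions(precision=1,suppress=True)
a=cv2.imread('pics/e_s.png');b=r.grab_frame('top')[:,:,::-1]
f=lambda n,i,bx:max(blobs(i,(i.max(2)<50).astype(np.uint8),bx,8),key=lambda q:q[1][4])[0]
u=f('s',a,(350,140,372,162));v=f('t',b,(432-70,203,385,217));print(u,v,tri(u,v),plane('top',v,182),plane('scene',u,178))
print(proj('top',[500,-81,182]),proj('scene',[500,-81,178]))
E
```

```text
[361.6 153. ] [374.3 209.7] [500.1 -80.9 176.6] [498.8 -80.9 182. ] [499.8 -78.9 178. ]
[374.4 209.3] [362.1 152.6]
```

```bash
python3 -c "
from rig import r
print(r.sign_off())"
```

```text
the job is handed in; nothing more can be done
None
```

The job is handed in, though no verdict came back. The tall tube stands upright in the vise with the jaws closed on it, about 0.3 turn past first touch by the crank angle (grip force not measured). The short tubes are still in the rack, and nothing around looked disturbed in the last pictures.

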